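Lock the sample case

TASK

Lock the sample transport case: push round the slotted disc on its lid by one of its pegs until the slot lines up with the locking bar, then push the bar lengthwise through the disc and fully home in the keeper on the other lid leaf. Only push with the fingertips: do not lift the bar out of its guide, leave the vials and the other things on the bench where they stand, and finish with the hand clear.

Things in the scene. Friction and masses are not known exactly. Their poses are not given: they have to be found in the camera images.
- case: fixed grey transport case, x -215 to +100 mm, y +-76 mm, lid 60 mm above the worktop. Origin on the worktop under the disc's axis; its +x is the direction in which the bar is pushed, z up. On the lid along y = 0 lie the bar's guide, the disc (centre x = 0) and the keeper
- guide (a point): middle of the floor of the straight open-topped guide in which the bar slides: x -185 to -47 mm of the case, floor at z 61.5 mm, two walls 8 mm high and 16 mm apart, 30 mm over their outsides
- keeper (a point): middle of the inner face of the keeper's back wall (x = 74 mm of the case), which stops the bar. The keeper is a roofed aluminium socket, open towards the disc: x 48 to 82 mm, 33 mm wide, top at z 85.5 mm, inside 17 mm wide
- disc (a joint): angle of the disc about its vertical axis, anticlockwise from above: 0 or 3.14 = the slot lies along the bar (either will do), 1.57 = across it; stops at -0.6 and 3.74. Stiff: it stays where it is left and takes about 4 N at a peg to turn
- disc_center (a point): centre of the top face of the steel disc, z 79.5 mm: 84 mm in diameter, 18 mm thick, cut right through from rim to rim by an 18 mm wide open-topped slot with chamfered mouths. The disc's own x axis runs along the slot
- peg_a (a point): one of two upright pegs on the disc, 10 mm in diameter, standing 30 mm above its top face (to z 109.5 mm), 30 mm from the disc's axis on the disc's own +y side; this point is half-way up
- peg_b (a point): the other peg, alike, 30 mm from the axis on the disc's own -y side
- bar: loose dark steel locking bar lying in the guide, about 0.3 kg, 130 mm long (x -65 to +65 mm), 13 mm wide, 16 mm high; origin in the middle of its underside, +x towards the rounded nose. Friction holds it where it is left; about 1 to 4 N pushes it along
- bar_nose (a point): tip of the bar's nose, at half the bar's height. At the start it stands 6 to 22 mm short of the disc's rim; fully home it touches the keeper's back wall
- bar_plate (a point): point on the rear face of the upright push plate at the bar's rear end, half-way up the plate: the plate is 28 mm wide, 10 mm thick, from 16 to 42 mm above the bar's underside, its rear face flush with the bar's rear end; push here along the bar's +x
- vial_small_a: small brown screw-cap vial, 25 mm in diameter, 56 mm tall, standing on the case's lid beside the keeper; origin under it; leave alone
- vial_small_b: similar small vial standing on the case's lid beside the rear end of the guide; origin under it; leave alone
- tube_block: yellow block of microtubes, 62 x 118 x 36 mm, on the bench; leave alone
- counter: hand tally counter, 46 x 52 x 36 mm, on the bench; leave alone
- culture: flat culture flask lying on the bench, 153 x 84 x 32 mm; leave alone
- dish: petri dish, 58 mm in diameter, 12 mm high, on the bench; leave alone

How it is judged:
On the way:
1. the disc's slot is lined up with the bar (within 0.15 rad) while the bar's nose is still outside the disc ((value of joint disc between -0.15 and 0.15 rad or value of joint disc between 2.99 and 3.29 rad) and x of bar_nose in the frame of case below -0.036 m), for 0.2 s.
At the end, for the whole second after the job is handed in: the bar lies flat and at rest through the disc's slot, in line with the guide (0.08 rad), its nose in the keeper within 6 mm of the back wall; the slot is in line with the bar (0.15 rad) ((value of joint disc between -0.15 and 0.15 rad or value of joint disc between 2.99 and 3.29 rad) and x of bar_nose in the frame of case above 0.068 m and y of bar_nose in the frame of case between -0.006 and 0.006 m and z of bar in the frame of case below 0.066 m and angle between the x axis of bar and the x axis of case, either way round below 0.08 rad and linear speed of bar below 0.01 m/s); the robot touches nothing.
It fails at once if the bar was lifted or tipped out of its guide (raised more than 12 mm, or tilted more than 0.2 rad) (height (world z) of bar above 0.0735 m or angle between bar's own z axis and vertical above 0.2 rad).
It fails at once if a vial or another bystander was moved more than 25 mm or knocked over (distance of any of vial_small_a, vial_small_b, tube_block, counter, culture, dish from where it was at the start of the episode above 0.025 m or angle between any of vial_small_a, vial_small_b, tube_block, counter, culture, dish's own z axis and vertical above 0.5 rad).
It also fails if it takes over 48 s, if anything falls off the work surface, if the arm or the gripper's body presses on something with over 40 N, if the wrist force passes 120 N, or if a joint passes its speed limit or range.

ROBOT

A 6-joint arm with a two-finger parallel gripper is mounted at the origin on a cart in front of the work surface, level with it; the furniture and walls round the work are solid. World frame = base frame: x ahead of the robot, y to its left, z up, the work surface at z = 0. Lengths are in m, angles in rad, forces in N, time in s.
With the tool pointing down it reaches from about 0.425 to 0.925 m from the base axis. Payload 12.5 kg.
Tool frame: the origin (TCP) lies where the fingers leave the gripper's body, on its centre line; the fingertips stand 73 mm ahead of it and the grasp point (between the pads) lies 54 mm ahead of it; x points along the fingers, y is the direction in which the jaws open and shut, and the axes are right-handed (so a half turn about x gives the same grasp; the last joint's range is limited). The gripper opens to 85 mm and grips with 20 to 120 N. Pads are 22 mm wide; open, the fingers measure 114 mm over their backs; the gripper's body (76 mm by 85 mm) begins 54 mm behind the grasp point. The pads swing forward as they close: fully open they stand 13 mm farther back than shut.
Start: joints at [-1.431, 0.491, 1.559, -0, 1.092, -0.106], TCP at [0.152, -0.606, 0.304] pointing down, gripper open.
Joint ranges: [-3.1, 3.1], [-0.84, 2.19], [0.05, 2.79], [-1.13, 4.28], [0.06, 2.93], [-2.69, 2.69]. Speed limits (rad/s): [2.22, 2.22, 2.79, 3.14, 3.14, 3.14].

INTERFACE

Orientations are given as a unit quaternion [w, x, y, z].
In Python, from cell import monitor, optics, ticket gives the robot as it stands.
- The arm moves only by the shell command python3 -m inch 'ROWS' [OPENING] [FORCE]. ROWS is JSON, a list of rows, each an object with "offset": the shift along the world's x, y, z in m, a list of three; "dr": the turn, a rotation vector about the world's x, y, z in degrees, a list of three. A call has 1 to 12 rows; each row shifts and turns the commanded pose from where the row before left it; what a row does not reach is not made up. A row lasts 1/12 s, in which the tool goes at most 41.7 mm and 7.16 degrees, less where a joint would pass 70% of its speed; a pose out of reach is approached as far as the arm can. A call with a gripper value outside its range is refused whole. OPENING is the gripper command: -1 is fully open, 1 is shut, values between are in proportion, set as the call begins (- or left out, the last holds). The fingers move at their own pace and stop on an object; FORCE is the grip in N (left out, the last holds). Time passes only in rows, so rows that do not move let the fingers close. It gives the time, the measured TCP pose, the force and the opening at its end, in the units of the state.
- monitor.state(): the state, without advancing time (a new reading comes with each control period).
- optics.read_camera(name): name is "side" or "top" or "wrist"; returns a dict with "pixels" (420x560x3 uint8, red, green, blue), "depth" (420x560 float32, m along the optical axis (not along the pixel's ray), 0 where there is no reading), "camera_matrix" (3x3 intrinsics, pixels), "camera_from_world" (4x4, takes a point from world to camera coordinates). Camera axes: x right, y up, looking along -z (the intrinsics and any distortion apply to the point x, -y, -z); pixel columns grow to the right and rows downward; lengths in m; the calibration is good to about 2 mm. The wrist camera is an equidistant fisheye: a pixel r from the principal point sees the ray r / f radians off the axis. A picture is of the moment at which its call begins.
- ticket.sign_off(): hands the job in, once; it reports no verdict.
The state is a dict: "time_s": time; "joint_pos": joint angles; "dq": joint speeds; "joint_efforts": joint torques, N m; "position": TCP position; "tool_rot": TCP orientation; "wrist_force": force on the tool from outside, world axes, zero at the start; "moment": the same for the moment, N m; "width": opening from 0.0 (shut) to 1.0 (fully open).
Only numpy, scipy, OpenCV 4.12 (cv2) and the standard library are available. Lean on these libraries where they do the work, as an engineer would, in place of code of your own. Each camera call takes 0.05 s, during which the arm holds its last target.

## Working session

There is one attempt and no reset: what is moved stays moved. The work goes in short steps, Python scripts to look and compute and a shell command to move; the robot and the scene stay as the last step left them, time stands still between calls to the robot, and variables do not carry over. Pictures are saved under pics/ and viewed, and the job is handed in when it is done.

```bash
ls -la; mkdir -p pics; python3 - <<'E'
from cell import monitor, optics
import cv2
print(monitor.state())
for n in ["top","side","wrist"]:
    r=optics.read_camera(n)
    cv2.imwrite(f"pics/{n}0.png",cv2.cvtColor(r["pixels"],cv2.COLOR_RGB2BGR))
    print(n,r["camera_matrix"].tolist(),r["camera_from_world"].round(4).tolist(),[k for k in r])
E
```

```text
total 12
drwxr-xr-x  3 agent agent 4096 Dec  6 04:00 .
drwxr-xr-x 23 root  root  4096 Dec  6 04:00 ..
drwxr-xr-x  2 agent agent 4096 Dec  6 04:00 pics
{'time_s': 0.0, 'joint_pos': array([-1.43061013e+00,  4.91566323e-01,  1.55949504e+00,  1.18299049e-07,
        1.09170726e+00, -1.05608091e-01]), 'dq': array([-0.00074086, -0.00153442,  0.00034864,  0.00066903, -0.00093085,
        0.00080999]), 'joint_efforts': array([ 1.78314665e-03, -6.18445730e+01, -2.61595863e+01, -8.93868173e-05,
        4.01106110e-03,  2.46380750e-05]), 'position': array([ 0.15207335, -0.60604745,  0.30330779]), 'tool_rot': array([-0.08626707, -0.70176626, -0.08709849,  0.70178056]), 'wrist_force': array([-0.45537071, -0.97745269,  0.34063571]), 'moment': array([ 0.01924106,  0.00295851, -0.00210908]), 'width': 0.9981687967721471}
top [[461.68618430250405, 0.0, 282.2521255861754], [0.0, 461.68618430250405, 209.0302131401773], [0.0, 0.0, 1.0]] [[0.0175, -0.9998, 0.0041, -0.0011], [0.9831, 0.0179, 0.182, -0.5513], [-0.1821, 0.0008, 0.9833, -1.5113], [0.0, 0.0, 0.0, 1.0]] ['pixels', 'depth', 'camera_matrix', 'camera_from_world']
side [[514.2468005209001, 0.0, 282.12795389484666], [0.0, 514.2468005209001, 215.6239122936314], [0.0, 0.0, 1.0]] [[-0.996, -0.0854, -0.025, 0.5452], [0.0266, -0.5537, 0.8323, -0.0995], [-0.0849, 0.8283, 0.5538, -1.3312], [0.0, 0.0, 0.0, 1.0]] ['pixels', 'depth', 'camera_matrix', 'camera_from_world']
wrist [[325.19226210127806, 0.0, 284.0330090393613], [0.0, 325.19226210127806, 208.84570729056875], [0.0, 0.0, 1.0]] [[0.2426, -0.9701, -0.0012, -0.6249], [0.9303, 0.233, -0.2833, 0.0371], [0.2751, 0.0676, 0.959, -0.3792], [0.0, 0.0, 0.0, 1.0]] ['pixels', 'depth', 'camera_matrix', 'camera_from_world']
```

View pics/top0.png

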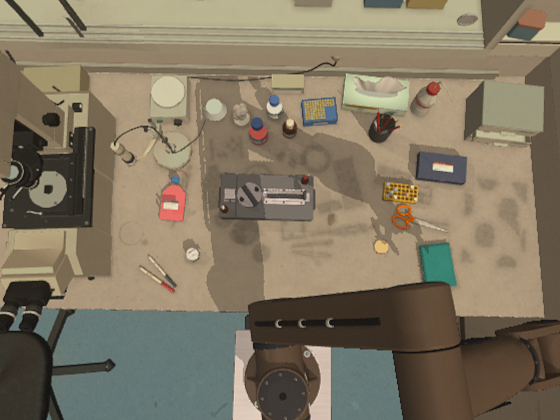

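View pics/side0.png

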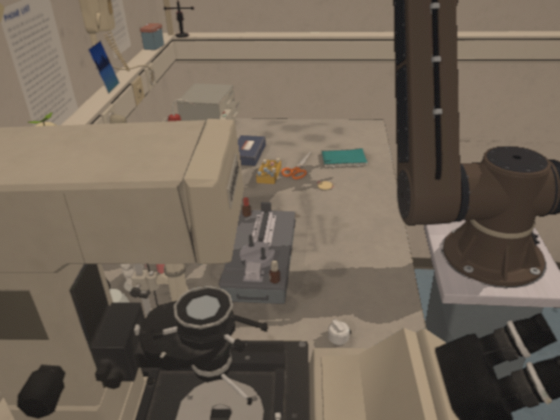

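View pics/wrist0.png

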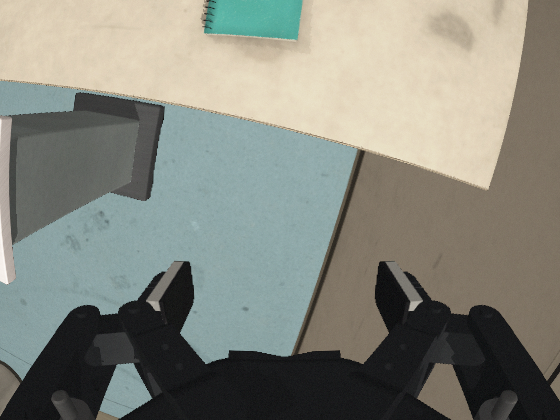

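The top view shows the case at about px (220–313, 174–220), with the disc near (250,193), the guide on the right and vials at (223,209) and (305,180). So the bar is pushed towards image left (world +y). I'll zoom in and measure.

```bash
cat > h.py <<'E'
import numpy as np, cv2
from cell import monitor, optics
def ray(r,u,v):
    K=r["camera_matrix"];T=r["camera_from_world"]
    d=np.array([(u-K[0,2])/K[0,0],-(v-K[1,2])/K[1,1],-1.0])
    R=T[:3,:3];o=-R.T@T[:3,3]
    return o,R.T@d
def onz(r,u,v,z):
    o,d=ray(r,u,v);return o+d*(z-o[2])/d[2]
def depthpt(r,u,v):
    o,d=ray(r,u,v);return o+d*r["depth"][int(v),int(u)]
def cloud(r):
    K=r["camera_matrix"];T=r["camera_from_world"];D=r["depth"]
    v,u=np.mgrid[:D.shape[0],:D.shape[1]]
    d=np.stack([(u-K[0,2])/K[0,0],-(v-K[1,2])/K[1,1],-np.ones_like(u,float)],-1)*D[...,None]
    R=T[:3,:3]
    P=(d-T[:3,3])@R
    P[D==0]=np.nan
    return P
def proj(r,p):
    K=r["camera_matrix"];T=r["camera_from_world"]
    q=T[:3,:3]@np.asarray(p)+T[:3,3]
    return K[0,2]+K[0,0]*q[0]/-q[2],K[1,2]+K[1,1]*-q[1]/-q[2]
E
python3 - <<'E'
from h import *
r=optics.read_camera("top"); s=optics.read_camera("side")
np.savez("s0.npz",top=r["pixels"],topd=r["depth"],side=s["pixels"],sided=s["depth"])
c=r["pixels"][160:235,205:330]
cv2.imwrite("pics/topz.png",cv2.cvtColor(cv2.resize(c,None,fx=6,fy=6,interpolation=cv2.INTER_CUBIC),cv2.COLOR_RGB2BGR))
c=s["pixels"][190:310,210:310]
cv2.imwrite("pics/sidez.png",cv2.cvtColor(cv2.resize(c,None,fx=5,fy=5,interpolation=cv2.INTER_CUBIC),cv2.COLOR_RGB2BGR))
for n,q in (("top",r),("side",s)):
    P=cloud(q); m=(P[...,2]>.045)&(P[...,2]<.12)
    if n=="top": w=(slice(160,235),slice(205,330))
    else: w=(slice(190,310),slice(210,310))
    p=P[w][m[w]]; print(n,p.shape,np.percentile(p,[1,50,99],axis=0).round(3).tolist())
    h=np.histogram(p[:,2],bins=np.arange(.045,.12,.005)); print(h[0])
E
```

```text
top (4132, 3) [[0.515, -0.091, 0.049], [0.587, 0.062, 0.061], [0.666, 0.216, 0.107]]
[  55  324 1408 1230  299  172  265  184   79   27   13   26   21   17]
side (4954, 3) [[0.519, -0.082, 0.047], [0.589, 0.106, 0.06], [0.667, 0.224, 0.11]]
[ 122  163 1961 1075  293  197  496  250  149   52   58   51   40   30]
```

View pics/topz.png

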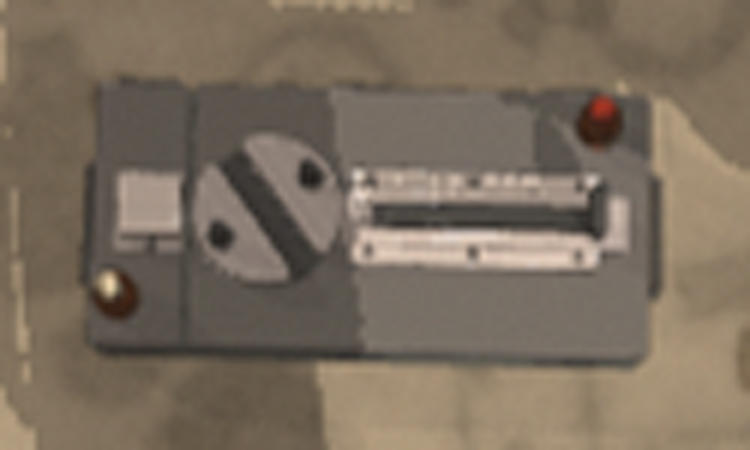

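View pics/sidez.png

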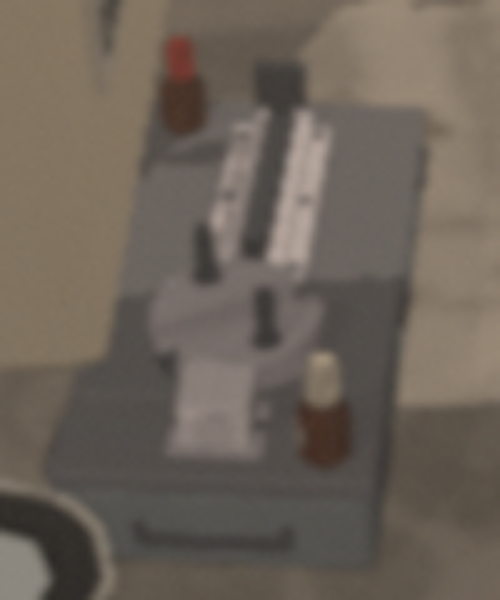

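The zoomed top view shows the disc at about (266,207) zoom px, the slot running upper-left to lower-right, and pegs at about (312,176) and (220,236). The bar's plate is at (598,210) and the nose near (370,215). Next I'll measure these in metric.

```bash
python3 - <<'E'
from h import *
r=optics.read_camera("top")
def z(x,y,h): return onz(r,(x+.5)/6-.5+205,(y+.5)/6-.5+160,h)
print("lid corners", *[z(*p,.06).round(4) for p in [(98,82),(648,95),(640,358),(88,348)]])
# disc: bright mask of gray near
P=cloud(r)
# lid rect
m=((P[...,2]>.05)&(P[...,0]>.49)&(P[...,0]<.69)&(P[...,1]>-.12)&(P[...,1]<.24)).astype(np.uint8)
w=np.zeros_like(m);w[160:235,205:330]=1;m&=w
n,l,st,_=cv2.connectedComponentsWithStats(m)
k=1+np.argmax(st[1:,4]); p=P[l==k][:,:2].astype(np.float32)
q=p[(P[l==k][:,2]<.066)]
rc=cv2.minAreaRect(q*1000);print("lid rect mm",rc)
d=P[(P[...,2]>.074)&(P[...,2]<.085)&(w==1)]
print("disc-height pts",len(d))
pc=d[(d[:,1]>0.05)]
(cx,cy),rad=cv2.minEnclosingCircle((pc[:,:2]*1000).astype(np.float32));print(cx,cy,rad,pc[:,:2].mean(0))
# colours
g=r["pixels"]
for n_,(x,y) in dict(disc=(225,200),slot=(270,210),lid=(290,310),keeper=(150,205),bar=(480,215),wall=(480,245),peg=(312,176)).items():
    print(n_,g[160+y//6,205+x//6], P[160+y//6,205+x//6].round(4))
# pegs, slot ends, etc
for n_,a in dict(discC=(267,207,.0795),pegU=(312,174,.1095),pegL=(220,234,.1095),slotUL=(233,160,.0795),slotLR=(300,265,.0795),wallUL=(358,180,.0695),wallUR=(598,188,.0695),wallLL=(358,258,.0695),wallLR=(596,262,.0695),nose=(370,215,.0775),plate=(600,213,.1035),vialTR=(602,105,.116),vialBL=(108,283,.116)).items():
    print(n_,z(*a).round(4))
E
```

```text
lid corners [0.6697 0.22   0.06  ] [ 0.6679 -0.0926  0.06  ] [ 0.5164 -0.089   0.06  ] [0.5165 0.2192 0.06  ]
lid rect mm ((590.9278564453125, 62.95195770263672), (315.320068359375, 157.3978271484375), 89.63235473632812)
disc-height pts 510
572.0577392578125 134.1558380126953 86.21585083007812 [0.59033305 0.12974855]
disc [140 126 118] [0.5972 0.1439 0.0823]
slot [62 58 57] [0.5958 0.1186 0.0596]
lid [91 85 78] [0.5409 0.1068 0.0604]
keeper [165 150 136] [0.5928 0.1835 0.0838]
bar [77 73 67] [5.944e-01 4.000e-04 7.620e-02]
wall [204 184 167] [5.779e-01 1.000e-04 7.330e-02]
peg [38 35 31] [0.6062 0.0929 0.1068]
discC [0.5946 0.1204 0.0795]
pegU [0.607  0.0941 0.1095]
pegL [0.5726 0.1433 0.1095]
slotUL [0.6211 0.1402 0.0795]
slotLR [0.5621 0.1011 0.0795]
wallUL [0.6132 0.0705 0.0695]
wallUR [ 0.6111 -0.0642  0.0695]
wallLL [0.5686 0.0694 0.0695]
wallLR [ 0.5687 -0.0635  0.0695]
nose [0.5915 0.063  0.0775]
plate [ 0.5894 -0.0638  0.1035]
vialTR [ 0.6471 -0.0637  0.116 ]
vialBL [0.5431 0.2022 0.116 ]
```

```bash
cat >> h.py <<'E'
from scipy.spatial.transform import Rotation as Ro
def axes(q): return Ro.from_quat([q[1],q[2],q[3],q[0]]).as_matrix()
def st():
    s=monitor.state(); M=axes(s["tool_rot"])
    print("t",round(s["time_s"],2),"tcp",s["position"].round(4),"ty",M[:,1].round(3),"tx",M[:,0].round(3),"F",s["wrist_force"].round(1),"q",s["joint_pos"].round(2),"w",round(s["width"],2))
    return s
E
python3 -c "
from h import *
st()"
```

```text
t 0.3 tcp [ 0.1521 -0.6062  0.3037] ty [ 0.243 -0.97  -0.   ] tx [-0.  0. -1.] F [-0.8  0.5 -0.5] q [-1.43  0.49  1.56 -0.    1.09 -0.11] w 1.0
```

```bash
python3 -m inch '[{"offset":[0.028,0.026,0],"dr":[0,0,2]},{"offset":[0.028,0.026,0],"dr":[0,0,2]},{"offset":[0.028,0.026,0],"dr":[0,0,2]},{"offset":[0.028,0.026,0],"dr":[0,0,2]},{"offset":[0.028,0.026,0],"dr":[0,0,2]},{"offset":[0.028,0.026,0],"dr":[0,0,2]},{"offset":[0.028,0.026,0],"dr":[0,0,2]},{"offset":[0.026,0.026,0],"dr":[0,0,2]},{"offset":[0.026,0.026,0],"dr":[0,0,2]},{"offset":[0.02,0.03,0],"dr":[0,0,1.5]},{"offset":[0.02,0.03,0],"dr":[0,0,0]},{"offset":[0.02,0.03,0],"dr":[0,0,0]}]' 1 40
python3 -m inch '[{"offset":[0.02,0.032,0],"dr":[0,0,0]},{"offset":[0.02,0.032,0],"dr":[0,0,0]},{"offset":[0.02,0.032,0],"dr":[0,0,0]},{"offset":[0.02,0.032,0],"dr":[0,0,0]},{"offset":[0.01,0.035,0],"dr":[0,0,0]},{"offset":[0.01,0.035,0],"dr":[0,0,0]},{"offset":[0.01,0.035,0],"dr":[0,0,0]},{"offset":[0.01,0.035,0],"dr":[0,0,0]},{"offset":[0,0,0],"dr":[0,0,0]}]'
python3 - <<'E'
from h import *
st()
for n in ["top","side","wrist"]:
    r=optics.read_camera(n)
    cv2.imwrite(f"pics/{n}1.png",cv2.cvtColor(r["pixels"],cv2.COLOR_RGB2BGR))
E
```

```text
time_s: 1.3
position: [0.4609, -0.2806, 0.304]
tool_rot: [0.204, 0.677, 0.204, -0.677]
wrist_force: [-0.3, -0.3, 0.7]
width: 0.005
time_s: 2.05
position: [0.581, -0.0092, 0.3039]
tool_rot: [0.205, 0.677, 0.206, -0.676]
wrist_force: [0.6, -0.4, 0.2]
width: -0.0
t 2.05 tcp [ 0.581  -0.0092  0.3039] ty [ 0.556 -0.831 -0.   ] tx [ 0.     0.001 -1.   ] F [ 0.6 -0.4  0.2] q [-0.13  0.43  1.67  0.    1.04  0.85] w -0.0
```

View pics/wrist1.png

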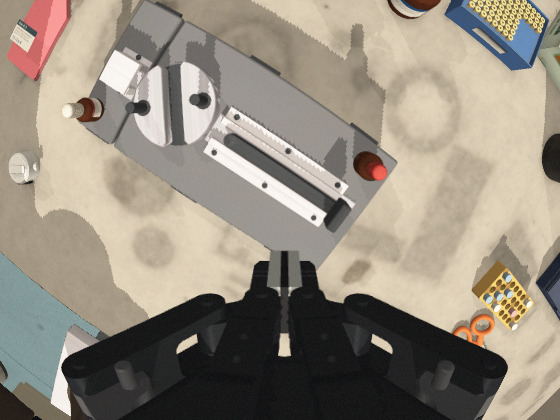

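View pics/top1.png

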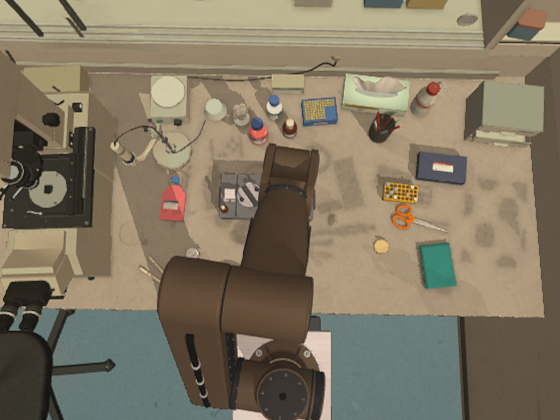

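View pics/side1.png

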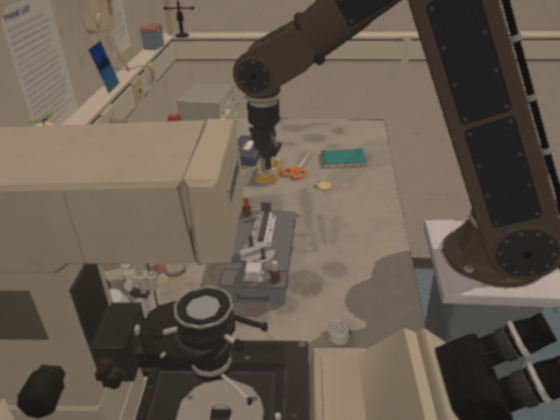

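The wrist view shows the disc at about (175,104), the slot running vertically at x≈173, peg tops near (131,107) and (194,100), the guide from (230,115) to (350,215), and the plate at (338,213). I'll zoom in for sharper points.

```bash
cat >> h.py <<'E'
def wray(r,u,v):
    K=r["camera_matrix"];T=r["camera_from_world"]
    a=np.array([u-K[0,2],-(v-K[1,2])]);rr=np.hypot(*a);th=rr/K[0,0]
    d=np.array([*(np.sin(th)*a/max(rr,1e-9)),-np.cos(th)])
    R=T[:3,:3];return -R.T@T[:3,3],R.T@d
def wz(r,u,v,z):
    o,d=wray(r,u,v);return o+d*(z-o[2])/d[2]
def wproj(r,p):
    K=r["camera_matrix"];T=r["camera_from_world"];q=T[:3,:3]@np.asarray(p)+T[:3,3]
    th=np.arctan2(np.hypot(q[0],q[1]),-q[2]);a=np.array([q[0],-q[1]]);a=a/np.hypot(*a)*th*K[0,0]
    return K[0,2]+a[0],K[1,2]+a[1]
E
python3 - <<'E'
from h import *
r=optics.read_camera("wrist")
c=r["pixels"][40:180,70:260]
cv2.imwrite("pics/w1a.png",cv2.cvtColor(cv2.resize(c,None,fx=4,fy=4,interpolation=cv2.INTER_CUBIC),cv2.COLOR_RGB2BGR))
c=r["pixels"][130:300,230:420]
cv2.imwrite("pics/w1b.png",cv2.cvtColor(cv2.resize(c,None,fx=3.5,fy=3.5,interpolation=cv2.INTER_CUBIC),cv2.COLOR_RGB2BGR))
E
```

```text
(no output)
```

View pics/w1a.png

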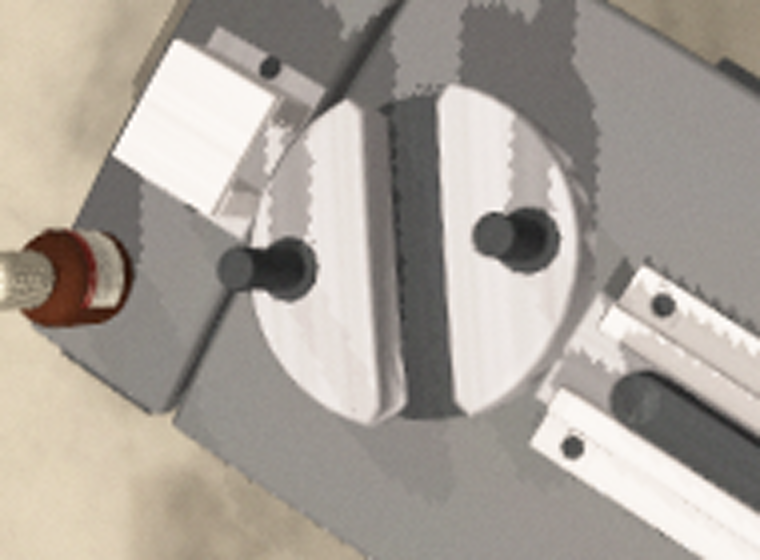

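View pics/w1b.png

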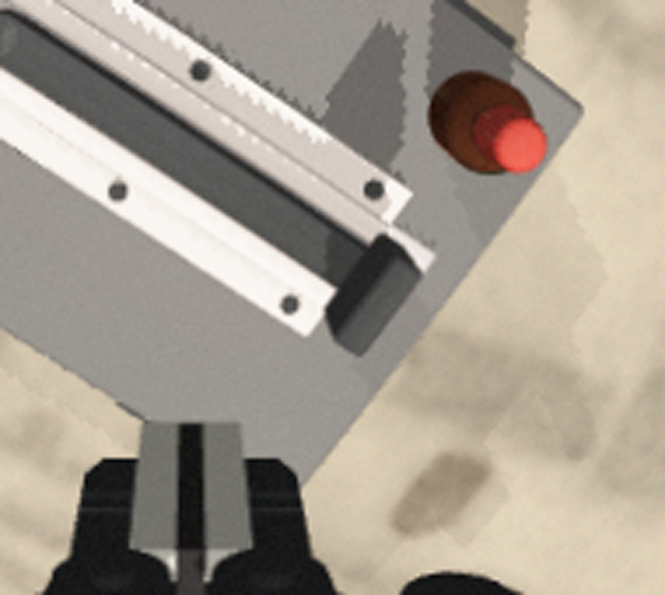

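```bash
python3 - <<'E'
from h import *
r=optics.read_camera("wrist")
np.savez("w1.npz",**{k:r[k] for k in r})
print("cam",wray(r,280,200)[0].round(3))
A=lambda x,y,z:wz(r,(x+.5)/4-.5+70,(y+.5)/4-.5+40,z).round(4)
B=lambda x,y,z:wz(r,(x+.5)/3.5-.5+230,(y+.5)/3.5-.5+130,z).round(4)
L=A(237,268,.1095);R=A(495,237,.1095)
print("pegL",L,"pegR",R,"mid",(L+R)/2,np.hypot(*(L-R)[:2]))
t=A(400,107,.0795);b=A(414,388,.0795);print("slot",t,b)
print("disc ext: L",A(252,250,.0795),"R",A(580,235,.0795),"T",A(450,85,.0795),"B",A(365,422,.0795))
print("keeper top TL,TR,BR,BL",[A(*p,.0855) for p in [(178,40),(277,97),(214,213),(113,155)]])
print("nose tip",A(612,395,.0775))
print("wall near ends inner",A(605,315,.0695),A(558,395,.0695),"outer",A(640,265,.0695),A(532,440,.0695))
print("wall rear ends outer",B(410,195,.0695),B(308,335,.0695))
print("screws z.0695 near",A(663,305,.0695),A(572,447,.0695)," rear",B(374,189,.0695),B(290,304,.0695))
print("plate candidates z.1035",[B(*p,.1035) for p in [(378,238),(330,305),(362,355),(418,265)]])
# depth cloud of wrist check at plate
E
```

```text
cam [0.639 0.024 0.374]
pegL [0.577  0.1439 0.1095] pegR [0.6115 0.0951 0.1095] mid [0.59425 0.1195  0.1095 ] 0.059763617695049266
slot [0.6229 0.1403 0.0795] [0.5683 0.1017 0.0795]
disc ext: L [0.5756 0.156  0.0795] R [0.6189 0.086  0.0795] T [0.6331 0.1323 0.0795] B [0.5549 0.1084 0.0795]
keeper top TL,TR,BR,BL [array([0.6109, 0.2004, 0.0855]), array([0.6109, 0.1674, 0.0855]), array([0.5796, 0.1673, 0.0855]), array([0.5786, 0.2016, 0.0855])]
nose tip [0.5914 0.0603 0.0775]
wall near ends inner [0.6053 0.0728 0.0695] [0.5832 0.0724 0.0695] outer [0.6196 0.072  0.0695] [0.5706 0.0722 0.0695]
wall rear ends outer [ 0.6178 -0.0628  0.0695] [ 0.5686 -0.0626  0.0695]
screws z.0695 near [0.6145 0.0623 0.0695] [0.5744 0.0629 0.0695]  rear [ 0.6135 -0.0534  0.0695] [ 0.5733 -0.0529  0.0695]
plate candidates z.1035 [array([ 0.6069, -0.0528,  0.1035]), array([ 0.5861, -0.0529,  0.1035]), array([ 0.5797, -0.0676,  0.1035]), array([ 0.6069, -0.0654,  0.1035])]
```

```bash
python3 -m inch '[{"offset":[0.002,0.022,0],"dr":[0,0,0]},{"offset":[0.002,0.022,0],"dr":[0,0,0]},{"offset":[0.002,0.022,-0.01],"dr":[0,0,0]},{"offset":[0.002,0.022,-0.02],"dr":[0,0,1]},{"offset":[0,0,-0.02],"dr":[0,0,0]},{"offset":[0,0,-0.02],"dr":[0,0,0]},{"offset":[0,0,-0.02],"dr":[0,0,0]},{"offset":[0,0,-0.02],"dr":[0,0,0]},{"offset":[0,0,-0.02],"dr":[0,0,0]},{"offset":[0,0,-0.014],"dr":[0,0,0]},{"offset":[0,0,0],"dr":[0,0,0]}]'
python3 - <<'E'
from h import *
st()
r=optics.read_camera("wrist")
cv2.imwrite("pics/w2.png",cv2.cvtColor(r["pixels"],cv2.COLOR_RGB2BGR))
s=optics.read_camera("side")
cv2.imwrite("pics/s2.png",cv2.cvtColor(cv2.resize(s["pixels"][180:310,200:320],None,fx=4.5,fy=4.5,interpolation=cv2.INTER_CUBIC),cv2.COLOR_RGB2BGR))
E
```

```text
time_s: 3.22
position: [0.5873, 0.0724, 0.1574]
tool_rot: [-0.209, -0.674, -0.21, 0.677]
wrist_force: [-1.3, 0.6, 0.3]
width: 0.002
t 3.22 tcp [0.5873 0.0724 0.1574] ty [ 0.566 -0.824 -0.002] tx [-0.004 -0.    -1.   ] F [-1.3  0.6  0.3] q [ 0.01  0.63  1.78 -0.    0.74  0.98] w 0.0
```

View pics/w2.png

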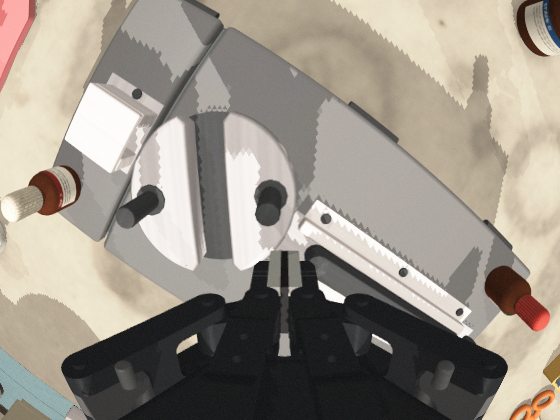

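View pics/s2.png

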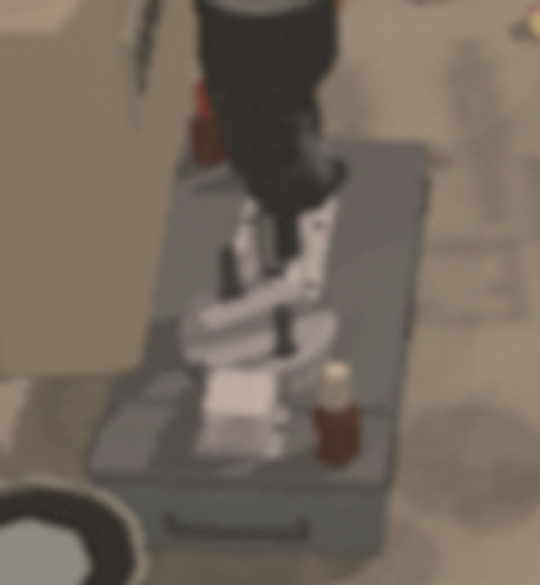

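```bash
python3 -m inch '[{"offset":[0,0.005,0.002],"dr":[0,0,0]},{"offset":[0.002,0.003,0],"dr":[0,0,0]},{"offset":[0.003,0.002,0],"dr":[0,0,0]},{"offset":[0.003,0.002,0],"dr":[0,0,0]},{"offset":[0.002,0.001,0],"dr":[0,0,0]},{"offset":[0,0,0],"dr":[0,0,0]}]'
python3 - <<'E'
from h import *
st()
r=optics.read_camera("wrist")
cv2.imwrite("pics/w3.png",cv2.cvtColor(cv2.resize(r["pixels"][60:300,80:400],None,fx=2.4,fy=2.4,interpolation=cv2.INTER_CUBIC),cv2.COLOR_RGB2BGR))
C=np.array([.5945,.1195]);p=C+np.array([0.0038,-0.0335])
c=np.exp(1j*np.deg2rad(5));v=complex(*(p-C))
for i in range(11): print(i,np.round([(v*c-v).real,(v*c-v).imag],4));v*=c
print(C+[v.real,v.imag])
E
```

```text
time_s: 3.82
position: [0.5986, 0.0871, 0.1621]
tool_rot: [0.21, 0.675, 0.21, -0.675]
wrist_force: [0.0, 0.4, -0.6]
width: -0.002
t 3.82 tcp [0.5986 0.0871 0.1621] ty [ 0.568 -0.823  0.   ] tx [ 0.001 -0.    -1.   ] F [ 0.   0.4 -0.6] q [ 0.04  0.63  1.74 -0.    0.77  1.  ] w -0.0
0 [0.0029 0.0005]
1 [0.0029 0.0007]
2 [0.0028 0.001 ]
3 [0.0027 0.0012]
4 [0.0026 0.0014]
5 [0.0024 0.0016]
6 [0.0023 0.0018]
7 [0.0021 0.002 ]
8 [0.0019 0.0022]
9 [0.0017 0.0024]
10 [0.0015 0.0025]
[0.62412118 0.10339797]
```

View pics/w3.png

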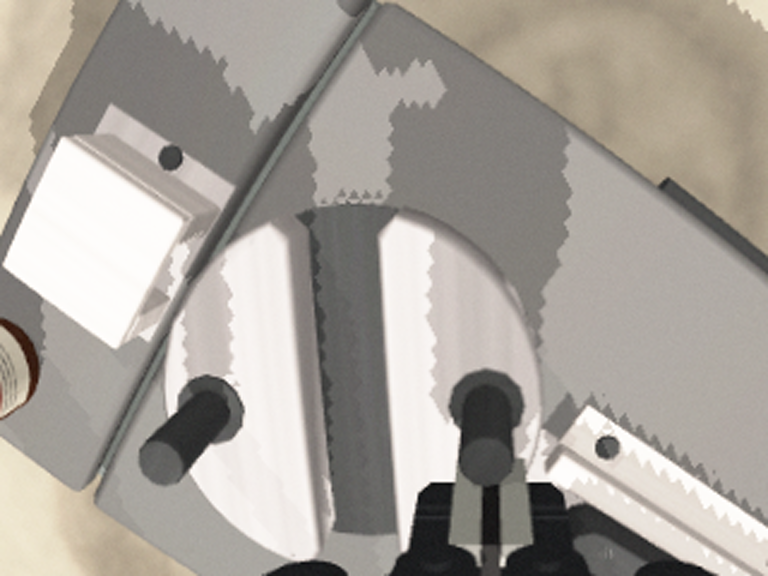

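The fingertips sit centred right behind peg_a, at about (487,470) in the zoom. I'll now sweep the arc about the disc axis.

```bash
python3 -m inch '[{"offset":[0.0029,0.0005,0],"dr":[0,0,5]},{"offset":[0.0029,0.0007,0],"dr":[0,0,5]},{"offset":[0.0028,0.001,0],"dr":[0,0,5]},{"offset":[0.0027,0.0012,0],"dr":[0,0,5]},{"offset":[0.0026,0.0014,0],"dr":[0,0,5]},{"offset":[0.0024,0.0016,0],"dr":[0,0,5]},{"offset":[0.0023,0.0018,0],"dr":[0,0,5]},{"offset":[0.0021,0.002,0],"dr":[0,0,5]},{"offset":[0.0019,0.0022,0],"dr":[0,0,5]},{"offset":[0.0017,0.0024,0],"dr":[0,0,5]},{"offset":[0,0,0],"dr":[0,0,0]}]'
python3 - <<'E'
from h import *
st()
r=optics.read_camera("wrist")
np.savez("w4.npz",**{k:r[k] for k in r})
cv2.imwrite("pics/w4.png",cv2.cvtColor(cv2.resize(r["pixels"][60:300,80:400],None,fx=2.4,fy=2.4,interpolation=cv2.INTER_CUBIC),cv2.COLOR_RGB2BGR))
E
```

```text
time_s: 4.78
position: [0.6228, 0.1012, 0.1619]
tool_rot: [0.477, 0.522, 0.477, -0.522]
wrist_force: [2.3, -3.9, -0.4]
width: -0.001
t 4.78 tcp [0.6228 0.1012 0.1619] ty [ 0.996 -0.09   0.001] tx [ 0.001 -0.001 -1.   ] F [ 2.3 -3.9 -0.4] q [ 0.06  0.66  1.67 -0.    0.81  0.15] w -0.0
```

View pics/w4.png

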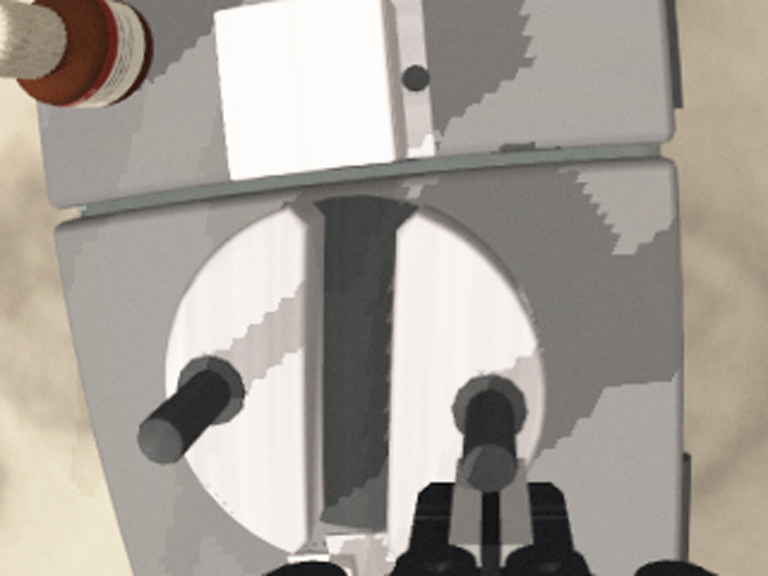

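```bash
python3 - <<'E'
from h import *
r=dict(np.load("w4.npz"))
A=lambda x,y,z:wz(r,(x+.5)/2.4-.5+80,(y+.5)/2.4-.5+60,z).round(4)
L=A(161,440,.1095);R=A(489,467,.1095);d=(R-L)[:2]
print(L,R,(L+R)/2,np.hypot(*d),"peg line world deg",np.degrees(np.arctan2(d[1],d[0])))
L=A(211,390,.0795);R=A(489,411,.0795);d=(R-L)[:2];print("bases",L,R,(L+R)/2,np.degrees(np.arctan2(d[1],d[0])))
for e in [((305,235),(305,525)),((397,240),(389,480))]:
    a,b=A(*e[0],.0795),A(*e[1],.0795);d=a-b;print("slot edge",a,b,np.degrees(np.arctan2(d[1],d[0])))
k=[A(*p,.0855) for p in [(215,12),(382,2),(395,162),(230,181)]];print("keeper",k)
E
```

```text
[0.5649 0.1263 0.1095] [0.6235 0.1168 0.1095] [0.5942  0.12155 0.1095 ] 0.05936505706221473 peg line world deg -9.208451681052377
bases [0.5641 0.1257 0.0795] [0.6234 0.116  0.0795] [0.59375 0.12085 0.0795 ] -9.289886730103953
slot edge [0.5902 0.1563 0.0795] [0.5795 0.0921 0.0795] 80.53767779197445
slot edge [0.6086 0.1533 0.0795] [0.6004 0.102  0.0795] 80.91843527853472
keeper [array([0.5787, 0.2027, 0.0855]), array([0.6112, 0.1993, 0.0855]), array([0.6106, 0.1688, 0.0855]), array([0.578 , 0.1693, 0.0855])]
```

The pegs and slot edges agree that the slot is at about 80.8° in world, 9° short of the bar's line. I'll finish the turn.

```bash
python3 -m inch '[{"offset":[0.001,0.0014,0],"dr":[0,0,2]},{"offset":[0.0009,0.0015,0],"dr":[0,0,2]},{"offset":[0.0007,0.0016,0],"dr":[0,0,1]},{"offset":[0,0,0],"dr":[0,0,0]}]'
python3 - <<'E'
from h import *
st()
r=optics.read_camera("wrist")
np.savez("w5.npz",**{k:r[k] for k in r})
cv2.imwrite("pics/w5.png",cv2.cvtColor(cv2.resize(r["pixels"][60:300,80:400],None,fx=2.4,fy=2.4,interpolation=cv2.INTER_CUBIC),cv2.COLOR_RGB2BGR))
E
```

```text
time_s: 5.17
position: [0.6249, 0.1059, 0.1619]
tool_rot: [-0.498, -0.502, -0.498, 0.502]
wrist_force: [0.7, -4.5, 0.1]
width: 0.003
t 5.17 tcp [0.6249 0.1059 0.1619] ty [ 1.    -0.009 -0.   ] tx [-0. -0. -1.] F [ 0.7 -4.5  0.1] q [ 0.06  0.66  1.67 -0.    0.81  0.07] w 0.0
```

View pics/w5.png

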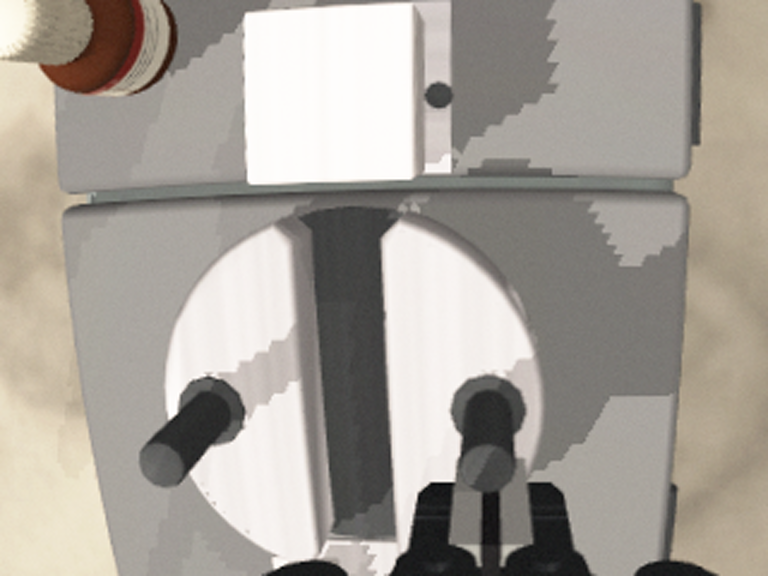

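```bash
python3 - <<'E'
from h import *
r=dict(np.load("w5.npz"))
A=lambda x,y,z:wz(r,(x+.5)/2.4-.5+80,(y+.5)/2.4-.5+60,z).round(4)
def an(L,R): d=(R-L)[:2];return np.degrees(np.arctan2(d[1],d[0])).round(2)
L=A(162,466,.1095);R=A(488,468,.1095);print(L,R,(L+R)/2,"tops",an(L,R))
L=A(211,412,.0795);R=A(489,410,.0795);print(L,R,"bases",an(L,R))
for e in [((295,260),(318,535)),((382,245),(394,480))]: print("slot",A(*e[0],.0795),A(*e[1],.0795),an(A(*e[1],.0795),A(*e[0],.0795)))
k=[A(*p,.0855) for p in [(245,13),(413,3),(416,178),(248,184)]];print("keeper",k,an(k[3],k[0]),an(k[2],k[1]),an(k[0],k[1]),an(k[3],k[2]))
print("hinge gap",an(A(92,199,.06),A(672,186,.06)),"lid edge",an(A(65,209,.06),A(686,197,.06)))
E
```

```text
[0.5643 0.1211 0.1095] [0.624  0.1214 0.1095] [0.59415 0.12125 0.1095 ] tops 0.29
[0.5636 0.1206 0.0795] [0.6241 0.121  0.0795] bases 0.38
slot [0.5854 0.1532 0.0795] [0.5851 0.0908 0.0795] 89.72
slot [0.6033 0.1558 0.0795] [0.6034 0.1049 0.0795] 90.11
keeper [array([0.5786, 0.2028, 0.0855]), array([0.6109, 0.2024, 0.0855]), array([0.611 , 0.1692, 0.0855]), array([0.5783, 0.1694, 0.0855])] 89.49 90.17 -0.71 -0.35
hinge gap -0.46 lid edge -0.62
```

The slot is in line: pegs, bases and edges give 89.7–90.4° against a case axis of about 89.5°. Before going in behind the plate next to vial_b, I'll check the hand's width at vial height from wrist depth.

```bash
python3 - <<'E'
from h import *
r=dict(np.load("w5.npz")); s=st()
M=axes(s["tool_rot"]);D=r["depth"];T=r["camera_from_world"]
pts=[]
for v in range(235,420,3):
  for u in range(40,530,3):
    if D[v,u]<=0 : continue
    o,d=wray(r,u,v); fwd=-T[2,:3]; k=D[v,u]/(d@fwd); p=M.T@(o+d*k-s["position"])
    if abs(p[2])<.08 and p[0]<.08: pts.append(p)
pts=np.array(pts)
for a in range(-40,80,8):
    q=pts[(pts[:,0]>=a/1e3)&(pts[:,0]<(a+8)/1e3)]
    if len(q): print(a,len(q),"y",q[:,1].min().round(3),q[:,1].max().round(3),"z",q[:,2].min().round(3),q[:,2].max().round(3))
E
```

```text
t 5.22 tcp [0.6249 0.1059 0.1619] ty [ 1.    -0.009 -0.   ] tx [-0. -0. -1.] F [ 0.3 -4.3 -0.8] q [ 0.06  0.66  1.67 -0.    0.81  0.07] w -0.0
-40 11 y -0.018 0.017 z -0.02 -0.019
-32 646 y -0.052 0.05 z -0.02 -0.0
-24 1115 y -0.062 0.061 z -0.02 0.009
-16 920 y -0.062 0.062 z -0.018 0.002
-8 728 y -0.056 0.056 z -0.017 0.009
0 524 y -0.052 0.05 z -0.017 0.009
8 411 y -0.044 0.044 z -0.015 0.009
16 428 y -0.038 0.037 z -0.014 0.012
24 186 y -0.031 0.031 z -0.013 0.012
32 73 y -0.007 0.006 z -0.011 0.01
40 64 y -0.014 0.012 z -0.011 -0.006
48 142 y -0.066 0.013 z -0.02 -0.006
56 74 y -0.063 0.012 z -0.021 -0.006
64 26 y -0.063 0.009 z -0.02 -0.006
72 3 y -0.06 -0.056 z -0.014 -0.008
```

```bash
python3 -m inch '[{"offset":[0,-0.008,0],"dr":[0,0,0]},{"offset":[0,-0.01,0],"dr":[0,0,0]},{"offset":[0,-0.004,0.02],"dr":[0,0,0]},{"offset":[0,0,0.03],"dr":[0,0,0]},{"offset":[-0.005,-0.03,0.01],"dr":[0,0,0]},{"offset":[-0.005,-0.03,0],"dr":[0,0,0]},{"offset":[-0.005,-0.03,0],"dr":[0,0,0]},{"offset":[-0.006,-0.03,0],"dr":[0,0,0]},{"offset":[-0.005,-0.03,0],"dr":[0,0,0]},{"offset":[-0.005,-0.027,0],"dr":[0,0,0]},{"offset":[0,0,0],"dr":[0,0,0]}]'
python3 - <<'E'
from h import *
st()
r=optics.read_camera("wrist")
np.savez("w6.npz",**{k:r[k] for k in r})
cv2.imwrite("pics/w6.png",cv2.cvtColor(r["pixels"],cv2.COLOR_RGB2BGR))
E
```

```text
time_s: 6.13
position: [0.593, -0.0975, 0.222]
tool_rot: [-0.497, -0.503, -0.497, 0.503]
wrist_force: [-0.0, -0.3, 0.7]
width: -0.001
t 6.13 tcp [ 0.593  -0.0975  0.222 ] ty [ 1.    -0.012  0.   ] tx [ 0. -0. -1.] F [-0.  -0.3  0.7] q [-0.27  0.55  1.71 -0.    0.89 -0.26] w -0.0
```

View pics/w6.png

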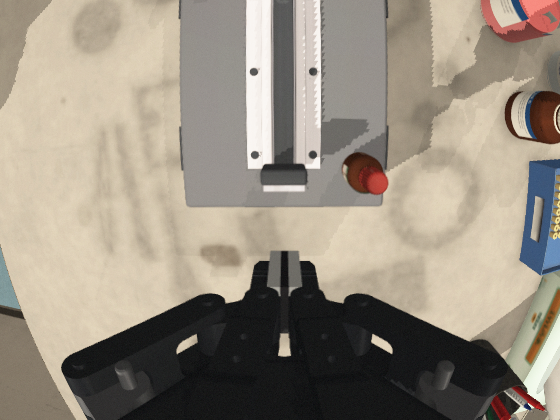

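The fingertips (285,255) are in line with the plate (284,175), and vial_b at (365,178) is clear to the side. Next comes lowering behind the plate.

```bash
python3 - <<'E'
from h import *
r=dict(np.load("w6.npz"))
for p in [(262,166),(306,166),(262,184),(306,184)]: print(p,wz(r,*p,.1035).round(4))
print("guide floor end",wz(r,284,191,.0615).round(4))
E
python3 -m inch '[{"offset":[0,0,-0.02],"dr":[0,0,0]},{"offset":[0,0,-0.02],"dr":[0,0,0]},{"offset":[0,0,-0.015],"dr":[0,0,0]},{"offset":[0,0,-0.010],"dr":[0,0,0]},{"offset":[0,0,0],"dr":[0,0,0]}]'
python3 - <<'E'
from h import *
st()
r=optics.read_camera("wrist")
np.savez("w7.npz",**{k:r[k] for k in r})
cv2.imwrite("pics/w7.png",cv2.cvtColor(r["pixels"],cv2.COLOR_RGB2BGR))
E
```

```text
(262, 166) [ 0.5801 -0.0555  0.1035]
(306, 166) [ 0.6058 -0.0558  0.1035]
(262, 184) [ 0.5798 -0.0663  0.1035]
(306, 184) [ 0.6059 -0.0666  0.1035]
guide floor end [ 0.5926 -0.0807  0.0615]
time_s: 6.6
position: [0.5934, -0.0923, 0.1551]
tool_rot: [-0.497, -0.501, -0.499, 0.502]
wrist_force: [-0.3, -0.5, -0.2]
width: 0.003
t 6.6 tcp [ 0.5934 -0.0923  0.1551] ty [ 1.    -0.007 -0.003] tx [-0.003  0.001 -1.   ] F [-0.3 -0.5 -0.2] q [-0.26  0.64  1.76  0.    0.75 -0.26] w 0.0
```

View pics/w7.png

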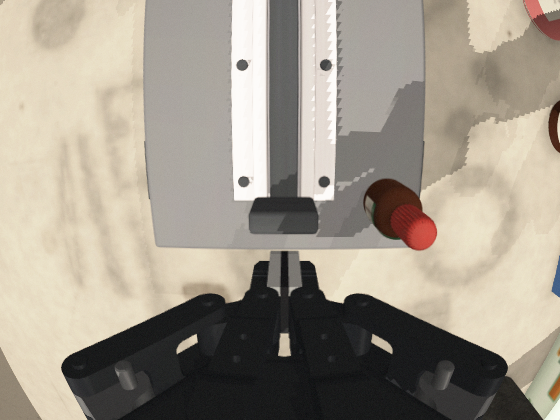

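```bash
python3 -m inch '[{"offset":[0,0.006,0.001],"dr":[0,0,0]},{"offset":[0,0.005,0],"dr":[0,0,0]},{"offset":[0,0.004,0],"dr":[0,0,0]},{"offset":[0,0.004,0],"dr":[0,0,0]},{"offset":[0,0.004,0],"dr":[0,0,0]},{"offset":[0,0.004,0],"dr":[0,0,0]},{"offset":[0,0.004,0],"dr":[0,0,0]},{"offset":[0,0.004,0],"dr":[0,0,0]},{"offset":[0,0.004,0],"dr":[0,0,0]},{"offset":[0,0,0],"dr":[0,0,0]}]'
python3 - <<'E'
from h import *
st()
r=optics.read_camera("wrist")
np.savez("w8.npz",**{k:r[k] for k in r})
cv2.imwrite("pics/w8.png",cv2.cvtColor(r["pixels"],cv2.COLOR_RGB2BGR))
E
```

```text
time_s: 7.48
position: [0.5939, -0.0531, 0.1578]
tool_rot: [0.498, 0.502, 0.498, -0.502]
wrist_force: [-0.5, -0.6, -0.1]
width: 0.002
t 7.48 tcp [ 0.5939 -0.0531  0.1578] ty [ 1.    -0.007 -0.   ] tx [-0.  0. -1.] F [-0.5 -0.6 -0.1] q [-0.2   0.63  1.77  0.    0.75 -0.19] w 0.0
```

View pics/w8.png

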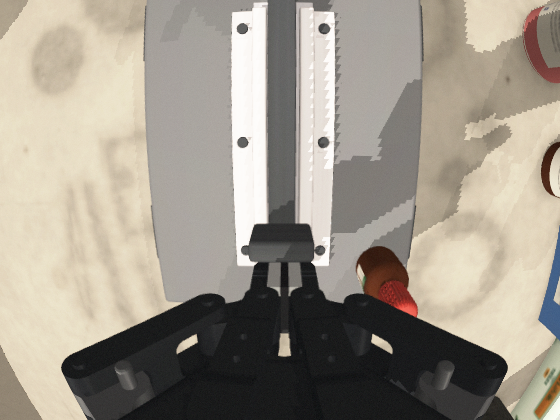

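The plate, at (282,240), is in contact and following straight, with low force. Carrying on.

```bash
python3 -m inch '[{"offset":[0,0.005,0],"dr":[0,0,0]},{"offset":[0,0.005,0],"dr":[0,0,0]},{"offset":[0,0.005,0],"dr":[0,0,0]},{"offset":[0,0.005,0],"dr":[0,0,0]},{"offset":[0,0.005,0],"dr":[0,0,0]},{"offset":[0,0.005,0],"dr":[0,0,0]},{"offset":[0,0.005,0],"dr":[0,0,0]},{"offset":[0,0.005,0],"dr":[0,0,0]},{"offset":[0,0.005,0],"dr":[0,0,0]},{"offset":[0,0.005,0],"dr":[0,0,0]}]'
python3 - <<'E'
from h import *
st()
r=optics.read_camera("wrist")
cv2.imwrite("pics/w9.png",cv2.cvtColor(r["pixels"],cv2.COLOR_RGB2BGR))
E
```

```text
time_s: 8.37
position: [0.594, -0.0034, 0.1579]
tool_rot: [0.498, 0.502, 0.498, -0.502]
wrist_force: [-0.2, -0.1, -1.0]
width: 0.001
t 8.37 tcp [ 0.594  -0.0034  0.1579] ty [ 1.    -0.007  0.   ] tx [ 0. -0. -1.] F [-0.2 -0.1 -1. ] q [-0.12  0.63  1.77 -0.    0.74 -0.11] w 0.0
```

View pics/w9.png

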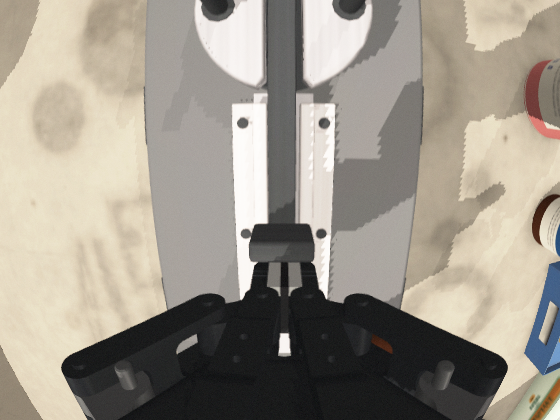

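The bar is inside the slot and the disc is undisturbed. Pushing on towards the keeper.

```bash
python3 -m inch '[{"offset":[0,0.005,0],"dr":[0,0,0]},{"offset":[0,0.005,0],"dr":[0,0,0]},{"offset":[0,0.005,0],"dr":[0,0,0]},{"offset":[0,0.005,0],"dr":[0,0,0]},{"offset":[0,0.005,0],"dr":[0,0,0]},{"offset":[0,0.005,0],"dr":[0,0,0]},{"offset":[0,0.005,0],"dr":[0,0,0]},{"offset":[0,0.005,0],"dr":[0,0,0]},{"offset":[0,0.005,0],"dr":[0,0,0]},{"offset":[0,0.005,0],"dr":[0,0,0]}]'
python3 -m inch '[{"offset":[0,0.002,0],"dr":[0,0,0]},{"offset":[0,0.002,0],"dr":[0,0,0]},{"offset":[0,0,0],"dr":[0,0,0]}]'
python3 -m inch '[{"offset":[0,0.001,0],"dr":[0,0,0]},{"offset":[0,0.001,0],"dr":[0,0,0]},{"offset":[0,0,0],"dr":[0,0,0]}]'
python3 - <<'E'
from h import *
st()
r=optics.read_camera("wrist")
np.savez("w10.npz",**{k:r[k] for k in r})
cv2.imwrite("pics/w10.png",cv2.cvtColor(r["pixels"],cv2.COLOR_RGB2BGR))
E
```

```text
time_s: 9.25
position: [0.594, 0.0466, 0.158]
tool_rot: [0.498, 0.502, 0.498, -0.502]
wrist_force: [-0.1, -1.7, 0.4]
width: -0.003
time_s: 9.5
position: [0.594, 0.0505, 0.1579]
tool_rot: [0.498, 0.502, 0.498, -0.502]
wrist_force: [0.6, -0.6, -0.0]
width: -0.0
time_s: 9.75
position: [0.594, 0.0521, 0.1579]
tool_rot: [0.498, 0.502, 0.498, -0.502]
wrist_force: [-0.5, -0.7, 0.3]
width: -0.001
t 9.75 tcp [0.594  0.0521 0.1579] ty [ 1.    -0.007  0.   ] tx [ 0.  0. -1.] F [-0.5 -0.7  0.3] q [-0.02  0.63  1.77  0.    0.75 -0.02] w -0.0
```

View pics/w10.png

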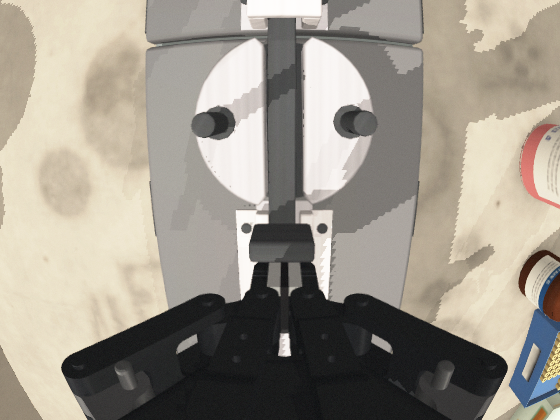

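The bar has entered the keeper. I'll keep stepping gently until the force rises at the back wall.

```bash
python3 -m inch '[{"offset":[0,0.001,0],"dr":[0,0,0]},{"offset":[0,0,0],"dr":[0,0,0]}]'
python3 -m inch '[{"offset":[0,0.001,0],"dr":[0,0,0]},{"offset":[0,0,0],"dr":[0,0,0]}]'
python3 -m inch '[{"offset":[0,0.001,0],"dr":[0,0,0]},{"offset":[0,0,0],"dr":[0,0,0]}]'
```

```text
time_s: 9.97
position: [0.594, 0.0531, 0.1579]
tool_rot: [-0.498, -0.502, -0.498, 0.502]
wrist_force: [0.6, -1.1, -0.2]
width: 0.002
time_s: 10.13
position: [0.594, 0.0542, 0.1579]
tool_rot: [0.498, 0.502, 0.498, -0.502]
wrist_force: [0.1, -0.8, -0.0]
width: -0.001
time_s: 10.3
position: [0.594, 0.0549, 0.1579]
tool_rot: [-0.498, -0.502, -0.498, 0.502]
wrist_force: [-0.7, -3.8, 0.0]
width: 0.0
```

```bash
python3 -m inch '[{"offset":[0,0.001,0],"dr":[0,0,0]},{"offset":[0,0,0],"dr":[0,0,0]}]'
python3 -m inch '[{"offset":[0,0.0005,0],"dr":[0,0,0]},{"offset":[0,0,0],"dr":[0,0,0]}]'
```

```text
time_s: 10.47
position: [0.5942, 0.0551, 0.1581]
tool_rot: [-0.499, -0.502, -0.498, 0.502]
wrist_force: [-0.2, -11.5, 1.1]
width: 0.006
time_s: 10.63
position: [0.5943, 0.0552, 0.1581]
tool_rot: [-0.499, -0.501, -0.498, 0.502]
wrist_force: [0.4, -13.6, 0.8]
width: -0.001
```

The force climbed to 13.6 N while the position stalled at y = 0.055, the expected home position within about 1.5 mm. I'll back off, rise and check.

```bash
python3 -m inch '[{"offset":[0,-0.003,0],"dr":[0,0,0]},{"offset":[0,-0.008,0],"dr":[0,0,0]},{"offset":[0,-0.014,0],"dr":[0,0,0]},{"offset":[0,-0.01,0.02],"dr":[0,0,0]},{"offset":[0,0,0.03],"dr":[0,0,0]},{"offset":[0,0,0.03],"dr":[0,0,0]},{"offset":[0,0,0.03],"dr":[0,0,0]},{"offset":[0,0,0.03],"dr":[0,0,0]},{"offset":[0,0,0],"dr":[0,0,0]}]'
python3 - <<'E'
from h import *
st()
r=optics.read_camera("wrist")
np.savez("w11.npz",**{k:r[k] for k in r})
cv2.imwrite("pics/w11.png",cv2.cvtColor(r["pixels"],cv2.COLOR_RGB2BGR))
s=optics.read_camera("side")
cv2.imwrite("pics/s11.png",cv2.cvtColor(cv2.resize(s["pixels"][180:310,200:320],None,fx=4.5,fy=4.5,interpolation=cv2.INTER_CUBIC),cv2.COLOR_RGB2BGR))
E
```

```text
time_s: 11.38
position: [0.5952, 0.0207, 0.3037]
tool_rot: [0.5, 0.504, 0.496, -0.5]
wrist_force: [0.7, -0.0, 0.4]
width: 0.001
t 11.38 tcp [0.5952 0.0207 0.3037] ty [ 1.    -0.008  0.009] tx [ 0.009 -0.    -1.   ] F [ 0.7 -0.   0.4] q [-0.08  0.45  1.64  0.    1.05 -0.07] w 0.0
```

View pics/w11.png

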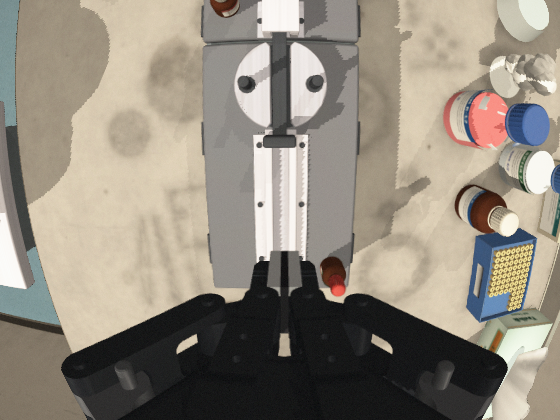

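View pics/s11.png

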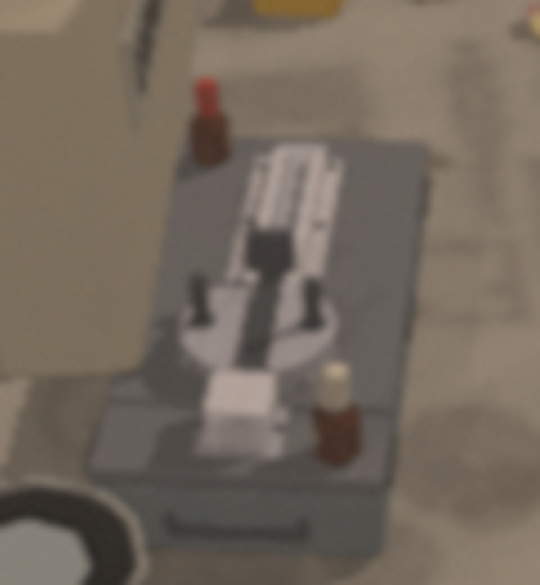

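```bash
python3 - <<'E'
from h import *
r=dict(np.load("w11.npz"))
print("plate rear/front",wz(r,280,147,.1035).round(4),wz(r,280,136.5,.1035).round(4))
g=r["pixels"].astype(int).sum(2)
print(g[128:156,272],g[128:156,288])
a,b=wz(r,243,84,.1095),wz(r,319,83,.1095);d=b-a;print("pegs",a.round(4),b.round(4),np.degrees(np.arctan2(d[1],d[0])))
k=[wz(r,258,36,.0615),wz(r,304,36,.0615)];print(k)
E
```

```text
plate rear/front [0.5933 0.0658 0.1035] [0.5934 0.0746 0.1035]
[313 326 468 328 323 355 304 113 138 202 229 246 245 245 251 248 259 267
 257 238 431 443 439 444 455 456 455 463] [288 396 485 477 485 473 365 117 142 194 232 244 243 254 243 249 253 257
 252 282 598 617 616 614 615 608 609 616]
pegs [0.5642 0.1184 0.1095] [0.625  0.1187 0.1095] 0.21041283730871166
[array([0.57324487, 0.17034644, 0.0615    ]), array([0.61670661, 0.16992925, 0.0615    ])]
```

The plate's rear is at y ≈ 0.0655, so the nose is at ≈ 0.1955. That is about 75 mm in case x against 74 mm for home. The slot is within 1° of the case axis, the vials are upright and the hand is clear.

```bash
python3 -c "
from cell import ticket; print(ticket.sign_off())"
```

```text
the job is handed in; nothing more can be done
None
```

I locked the case and handed the job in at about 11.4 s of the 48 s allowed. Sign-off gives no verdict, so what follows rests on my own measurements.

- **Disc:** I pushed peg_a anticlockwise about 54° with the shut fingertips. That brought the slot into line while the bar's nose was still outside the disc.
- **Bar:** I then pushed it by its plate through the slot into the keeper. The wrist force rose to 13.6 N as the bar stopped against the back wall. I backed the hand off and raised it.

Last checks:
- **Bar position:** the nose works out at about 75 mm along the case, against 74 mm for fully home. The 1 mm difference is within the 2 mm camera calibration.
- **Slot:** it lies within about 1° of the case axis.
- **Vials:** both stand upright in the last pictures. I saw no contact with anything else, but I did not re-measure the other bystanders.
- **Hand:** the fingertips are about 0.23 m above the worktop, with the wrist force back to noise.

No check failed. Two moves ended a few millimetres from where I had planned. I corrected the first before touching the peg; the second needed no correction.

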